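Gauge the depth of a heater well

TASK

Take the depth gauge from its stand and push its rod into the yellow-ringed well of the tube heater, through its stiff brass foot, gently but until the tip really bottoms. Leave the gauge standing there, bottomed, and slide the red pointer along its scale to show the well's depth, rim to bottom, to within 3 mm. Keep the gauge upright and leave the other things where they are.

Things in the scene. Friction and masses are not known exactly. Their poses are not given: they have to be found in the camera images.
- bath: Tube heater, fixed: cream housing 210 (x) by 200 (y) mm, flat top 54 mm above the bench; origin under its centre, at bench height. x points from pointer track to wells, y along the pointer's scale to larger readings, z up. Its rear half is an aluminium block 76 by 150 mm, top at 80 mm; 48 mm (y) either side of the open well stand capped tubes, 17 mm thick, 14 mm above the block.
- well_mouth (a point): Centre of the one open well's mouth, level with the block's top (rim), at (55, 0, 80) mm in the heater's frame, in a yellow ring 45 mm across. Round upright blind hole, 12.5 mm wide, 2 mm chamfer; its bottom, a rubber pad, gives 1 mm per 8 N. Depth, rim to bottom: 26 to 50 mm, unknown. Gauge and heater must never press on each other with more than 25 N.
- gauge_grip (a point): Centre of the depth gauge's blue round upright handle, 24 mm thick, 46 mm high, 107 mm above the rod's tip: grasp it here from above. The gauge is loose, about 0.16 kg: handle, below it a steel rod 10 mm thick, around the rod a brass foot. It starts upright in its stand, handle's centre 133 mm above the bench, rod 14 mm down the hole; lift it straight up over 20 mm to free it.
- gauge_tip (a point): Lower end of the gauge's rod, on its axis; z runs up the rod to the handle. With the tip on the well's bottom, depth = height of the rim less height of this tip.
- foot (a point): Centre of the underside of the gauge's brass foot, 36 mm wide, 10 mm thick, at first 14 mm above the tip. It slides up the rod (at most 45 mm) against about 4.5 N of friction, more than the gauge's weight, and stays where pushed. It lands on the rim when the rod is 14 mm into the well; from there push the rod through it. At the bottom the force climbs steeply above that friction.
- stand: The gauge's stand: grey fixed block 70 by 70 by 40 mm with an upright hole in its middle, 13 mm wide and 30 mm deep; origin under its centre. It and the beaker sometimes swap places.
- pointer (a joint): Reading of the red depth pointer in m, 0 to 0.060 along the heater's +y: for a depth of 40 mm set 0.040. Starts between 0 and 0.012. Slides with 1.5 N of friction and stays where left. Black ticks on the housing, on the wells' side of the track, mark every 10 mm from 0 (at y = -30 mm in the heater's frame) to 60; those at 0 and 50 are longer.
- pointer_diag (a point): Centre of the red pointer's grip, an upright block 20 mm (heater's x) by 12 mm (heater's y) by 24 mm high, at (-45, -30 + reading, 79.5) mm in the heater's frame; its dark track's top is 60 mm above the bench. Pinch it from above across the 12 mm. This point's own axes are tilted 45 degrees about the heater's x and mean nothing for the grasp.
- beaker: Bystander: glass beaker 64 mm wide, 75 mm high, loose; origin at the centre of its underside.
- reagent: Bystander: amber jar with white cap, 48 mm wide, 85 mm high, loose; origin at the centre of its underside.
- slide_box: Bystander: orange box of slides, 60 by 95 mm and 30 mm high, loose; origin at the centre of its underside.

How it is judged:
On the way, in this order (a step that is already met when the one before it is completed fails the run):
1. the gauge's rod stands in the ringed well with its tip on the bottom (within 2 mm), upright (z of well_floor_c0 in the frame of gauge_tip above -0.004 m and horizontal distance between gauge_tip and well_mouth below 0.004 m and angle between gauge_tip's own z axis and vertical below 0.08 rad and height (world z) of gauge_tip below 0.06 m), for 0.2 s.
2. the pointer shows the well's true depth within 3 mm, the gauge still bottomed (all of step 1 and z of well_floor_c0 in the frame of pointer_diag between -0.024394 and -0.020154 m), for 0.2 s.
At the end, for the whole second after the job is handed in: The gauge stands at rest in the ringed well, upright (within 0.08 rad), its tip within 2 mm of the well's bottom and 4 mm of its axis, and the pointer rests within 3 mm of the well's true depth (all of step 2 and linear speed of gauge below 0.01 m/s and velocity of joint pointer between -0.005 and 0.005 m/s); the robot touches nothing.
It fails at once if gauge and heater press on each other with more than 25 N (contact force between gauge and bath above 25 N).
It fails at once if the gauge is tipped over (more than 0.7 rad) (angle between gauge_tip's own z axis and vertical above 0.7 rad).
It fails at once if the beaker is pushed by more than 20 mm (distance of beaker from where it was at the start of the episode above 0.02 m).
It fails at once if the jar is pushed by more than 20 mm (distance of reagent from where it was at the start of the episode above 0.02 m).
It fails at once if the box of slides is pushed by more than 20 mm (distance of slide_box from where it was at the start of the episode above 0.02 m).
It also fails if it takes over 54 s, if anything falls off the work surface, if the arm or the gripper's body presses on something with over 40 N, if the wrist force passes 120 N, or if a joint passes its speed limit or range.

ROBOT

A 7-joint arm with a two-finger parallel gripper is mounted at the origin on the work surface. World frame = base frame: x ahead of the robot, y to its left, z up, the work surface at z = 0. Lengths are in m, angles in rad, forces in N, time in s.
With the tool pointing down it reaches from about 0.425 to 0.875 m from the base axis. Payload 4.7 kg.
Tool frame: the origin (TCP) lies midway between the tips of the shut fingers; the grasp point (between the pads) lies 19 mm behind it; z points along the fingers, y is the line along which they close (so a half turn about z gives the same grasp; the last joint's range is limited). The gripper opens to 87 mm and grips with 3 to 60 N. Pads are 19 mm wide; open, the fingers measure 117 mm over their backs; the gripper's body (75 mm by 190 mm) begins 51 mm behind the grasp point.
Start: joints at [1.302, 0.321, -0.07, 1.45, 0.023, 1.371, -0.057], TCP at [0.181, -0.624, 0.223] pointing down, gripper open.
Joint ranges: [-2.86, 2.86], [-0.3, 2.09], [-1.38, 1.24], [0.06, 2.45], [-1.56, 4.7], [0.09, 2.05], [-2.69, 2.69]. Speed limits (rad/s): [2.57, 2.57, 3.14, 3.14, 3.14, 3.14, 3.14].

INTERFACE

Orientations are given as a rotation vector (axis times angle).
In Python, from bench import ctrl, get_image, calibration gives the robot as it stands.
- The arm moves only by the tool apply_moves, never from a script. Its arguments are lists of equal length, an entry for each row: "dp": the shift along the tool's x, y, z in m, a list of three; "twist": the turn, a rotation vector about the tool's x, y, z in rad, a list of three; "fingers": the closure, from 0 (fully open) to 1 (shut). In form: {"dp": [[dx, dy, dz], ...], "twist": [[ax, ay, az], ...], "fingers": [fingers, ...]}. A call has 1 to 10 rows; each row shifts and turns the commanded pose from where the row before left it, along the tool's axes as they then stand; what a row does not reach is not made up. A row lasts 1/10 s, in which the tool goes at most 50 mm and 8.59 degrees, less where a joint would pass 70% of its speed; a pose out of reach is approached as far as the arm can. A call is refused whole if a number of a shift passes 0.05 or a number of a turn 0.15, either way. A call with a gripper value outside its range is refused whole. The fingers move at their own pace and stop on an object; "newtons" is the grip in N (left out, the last holds). Time passes only in rows, so rows that do not move let the fingers close. It gives the time, the measured TCP pose, the force, the opening and the grip force at its end, in the units of the state.
- ctrl.get_state(): the state, without advancing time (a new reading comes with each control period).
- get_image(name): name is "scene" or "top"; returns the picture (384x512x3 uint8, red, green, blue); there is no depth.
- calibration(name): a dict with "fx", "fy", "cx", "cy" (pixels), "eye" and "attitude" of the camera in the world. Camera axes: x right, y up, looking along -z (the intrinsics and any distortion apply to the point x, -y, -z); pixel columns grow to the right and rows downward; lengths in m; the calibration is good to about 2 mm. A picture is of the moment at which its call begins. calibration takes no time and is no camera call.
- ctrl.close_job(): hands the job in; it is judged then, once.
The state is a dict: "time": time; "joint_positions": joint angles; "qd": joint speeds; "joint_torque": joint torques, N m; "position": TCP position; "tool_rot": TCP orientation; "ft_force": force on the tool from outside, world axes, zero at the start; "torque": the same for the moment, N m; "grip_width": opening from 0.0 (shut) to 1.0 (fully open); "grip_force": force on a finger pad.
Only numpy, scipy, OpenCV 4.12 (cv2) and the standard library are available. Lean on these libraries where they do the work, as an engineer would, in place of code of your own. Each camera call takes 0.05 s, during which the arm holds its last target. There are 200 camera calls.

## Working session

There is one attempt and no reset: what is moved stays moved. The work goes in short steps, Python scripts to look and compute and a tool call to move; the robot and the scene stay as the last step left them, time stands still between calls to the robot, and variables do not carry over. Pictures are saved under pics/ and viewed, at most 10 in all, crops included, and the job is handed in when it is done.

Besides the shell and the picture viewer there is one more tool, called after "Request:" as name(argument=value, ...) on one line, values as JSON. apply_moves: Moves the arm, as the interface text tells. Its arguments: {"type":"object","properties":{"dp":{"type":"array"},"twist":{"type":"array"},"fingers":{"type":"array"},"newtons":{"type":"number"}},"required":["dp","twist","fingers"]}

```bash
mkdir -p pics; python3 - <<'E'
from bench import ctrl,get_image,calibration
import cv2
for n in("scene","top"):
    im=get_image(n); cv2.imwrite(f"pics/{n}0.png",im[:,:,::-1]); c=calibration(n); print(n,c)
a=cv2.imread("pics/top0.png"); cv2.imwrite("pics/top0b.png",cv2.resize(a,(800,600),interpolation=cv2.INTER_CUBIC))
a=cv2.imread("pics/scene0.png"); cv2.imwrite("pics/scene0b.png",cv2.resize(a,(800,600),interpolation=cv2.INTER_CUBIC))
print(ctrl.get_state())
E
```

```text
scene {'fx': 474.2697708833861, 'fy': 474.2697708833861, 'cx': 253.7365799878248, 'cy': 190.4326172978242, 'eye': array([ 1.21609154, -0.5241969 ,  1.00109358]), 'attitude': array([0.69594551, 0.29274798, 0.7834338 ])}
top {'fx': 396.44453775961773, 'fy': 396.44453775961773, 'cx': 260.1445907644124, 'cy': 188.76635799715507, 'eye': array([0.48203253, 0.0574202 , 1.22746385]), 'attitude': array([ 0.08527922, -0.09642783, -1.559723  ])}
{'time': 0.1, 'joint_positions': array([ 1.30211697,  0.32174316, -0.0700733 ,  1.45159518,  0.02257747,
        1.37078644, -0.0569162 ]), 'qd': array([-0.00035025, -0.00061167, -0.00148236, -0.00271281, -0.00165501,
       -0.00115786, -0.00093268]), 'joint_torque': array([-5.55401493e-05, -4.92574382e+01, -4.05878741e-01, -3.13395309e+01,
       -6.42636954e-02,  3.95496469e-02,  1.05309691e-04]), 'position': array([ 0.18117801, -0.62370662,  0.22155332]), 'tool_rot': array([-3.10854489e+00, -4.42464223e-01,  5.04684735e-04]), 'ft_force': array([0.1719953 , 0.30521754, 0.62662075]), 'torque': array([-0.01011824,  0.00731514,  0.03063113]), 'grip_force': 0.0, 'grip_width': 0.9981289866031872}
```

View pics/top0b.png

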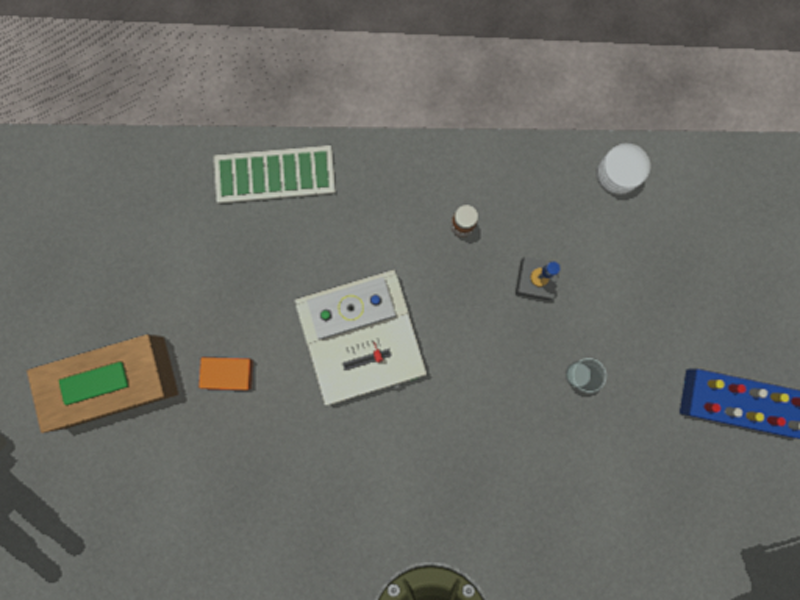

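View pics/scene0b.png

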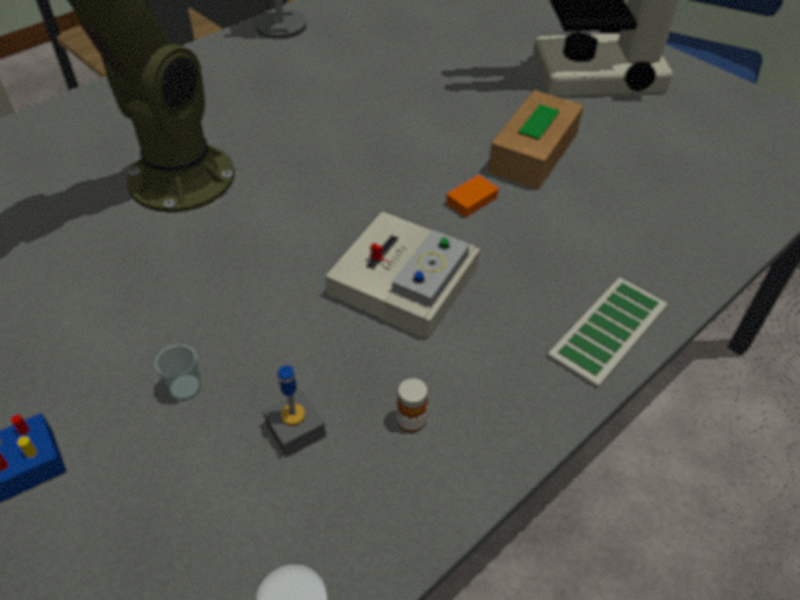

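```bash
cat > h.py <<'E'
from bench import ctrl,get_image,calibration
import cv2,numpy as np
from scipy.spatial.transform import Rotation as R
def ray(n,u,v):
    c=calibration(n); d=np.array([(u-c['cx'])/c['fx'],-(v-c['cy'])/c['fy'],-1.])
    return c['eye'],R.from_rotvec(c['attitude']).apply(d)
def onz(n,u,v,z):
    e,d=ray(n,u,v); return e+d*(z-e[2])/d[2]
def proj(n,p):
    c=calibration(n); q=R.from_rotvec(c['attitude']).inv().apply(np.asarray(p)-c['eye'])
    return np.c_[c['cx']-c['fx']*q[...,0]/q[...,2], c['cy']+c['fy']*q[...,1]/q[...,2]] if q.ndim>1 else np.array([c['cx']-c['fx']*q[0]/q[2],c['cy']+c['fy']*q[1]/q[2]])
def tri(*uv):
    A=np.zeros((3,3));b=np.zeros(3)
    for n,u,v in uv:
        e,d=ray(n,u,v);d/=np.linalg.norm(d);M=np.eye(3)-np.outer(d,d);A+=M;b+=M@e
    return np.linalg.solve(A,b)
def crop(im,u,v,w,h,s): return cv2.resize(im[v:v+h,u:u+w],None,fx=s,fy=s,interpolation=cv2.INTER_CUBIC)
E
python3 - <<'E'
from h import *
t=cv2.imread("pics/top0.png");s=cv2.imread("pics/scene0.png")
a=np.hstack([crop(t,185,170,100,75,4),crop(t,315,150,100,75,4)])
b=np.hstack([crop(s,205,135,100,75,4),crop(s,150,225,100,75,4)])
cv2.imwrite("pics/mos.png",np.vstack([a,b]))
E
```

```text
(no output)
```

View pics/mos.png

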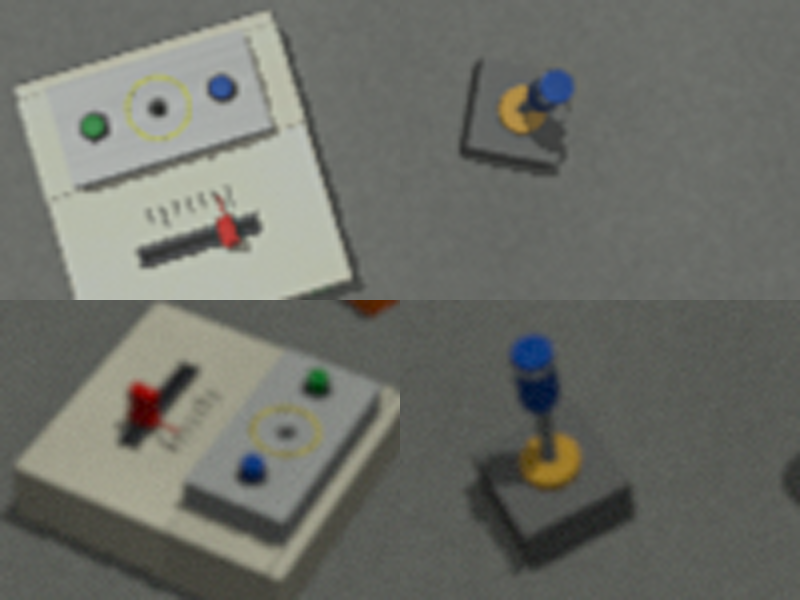

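Top mosaic: well (158,107), green cap (94,125), blue cap (222,87), pointer (228,232), gauge handle top (556,86), foot (522,108). Scene: well (287,432), handle top (532,350), foot (550,460).

```bash
python3 - <<'E'
from h import *
T=lambda x,y,ox,oy:("top",ox+(x+.5)/4-.5,oy+(y+.5)/4-.5)
S=lambda x,y,ox,oy:("scene",ox+(x+.5)/4-.5,oy+(y+.5)/4-.5)
D={'well':(T(158,107,185,170),S(287,132,205,135),.08),'green':(T(94,125,185,170),S(318,79,205,135),.092),
'blue':(T(222,87,185,170),S(253,166,205,135),.092),'handtop':(T(556,86,315,150),S(132,50,150,225),.156),'foot':(T(122+400-400,108,315,150) if 0 else T(122,108,315,150),S(150,160,150,225),.05)}
D['handtop']=(T(156,86,315,150),D['handtop'][1],.156)
for k,(a,b,z) in D.items(): print(k,tri(a,b).round(4),onz(*a,z).round(4),onz(*b,z).round(4))
hs=cv2.cvtColor(cv2.imread("pics/top0.png"),cv2.COLOR_BGR2HSV)
E
```

```text
well [0.5928 0.1548 0.0776] [0.5923 0.1543 0.08  ] [0.5945 0.1533 0.08  ]
green [0.5781 0.1994 0.0887] [0.5778 0.1989 0.092 ] [0.5805 0.197  0.092 ]
blue [0.6068 0.108  0.0877] [0.6061 0.1075 0.092 ] [0.6099 0.1054 0.092 ]
handtop [ 0.6579 -0.2061  0.1545] [ 0.6579 -0.2054  0.156 ] [ 0.6586 -0.207   0.156 ]
foot [ 0.6584 -0.2068  0.0464] [ 0.6583 -0.2055  0.05  ] [ 0.6601 -0.2085  0.05  ]
```

```bash
cat >> h.py <<'E'
YAW=np.arctan2(.0287,.0912)
hx=np.array([np.cos(YAW),np.sin(YAW),0]);hy=np.array([-hx[1],hx[0],0])
def goal(p,rows=None,verbose=1):
    s=ctrl.get_state();Rm=R.from_rotvec(s['tool_rot'])
    G=min((R.from_matrix(np.c_[a*hx,-a*hy,[0,0,-1]]) for a in(1,-1)),key=lambda g:(Rm.inv()*g).magnitude())
    print('t',s['time'],'pos',s['position'].round(4),'F',s['ft_force'].round(2),'w',round(s['grip_width'],3),'gf',round(s['grip_force'],1))
    print('dp tool now',Rm.inv().apply(np.asarray(p)-s['position']).round(4),'dp in final axes',G.inv().apply(np.asarray(p)-s['position']).round(4),'twist',(Rm.inv()*G).as_rotvec().round(4))
    print(Rm.as_matrix().round(3).tolist()); print(G.as_matrix().round(3).tolist(),'q',s['joint_positions'].round(3))
E
python3 -c "
from h import *
print(YAW);goal([.658,-.2065,.22]);print([.593,.1543]-.1*hx[:2]-.03*hy[:2])"
```

```text
0.30488149640748347
t 0.1 pos [ 0.1812 -0.6237  0.2216] F [0.17 0.31 0.63] w 0.998 gf 0.0
dp tool now [ 0.5743 -0.2676  0.002 ] dp in final axes [ 0.5801 -0.2548  0.0016] twist [-0.0017  0.0001 -0.0221]
[[0.96, 0.279, -0.001], [0.279, -0.96, 0.002], [-0.0, -0.002, -1.0]]
[[0.954, 0.3, 0.0], [0.3, -0.954, 0.0], [0.0, 0.0, -1.0]] q [ 1.302  0.322 -0.07   1.452  0.023  1.371 -0.057]
[0.50661715 0.09566551]
```

Request:
apply_moves(dp=[[0.029, -0.013, 0], [0.029, -0.013, 0], [0.029, -0.013, 0], [0.029, -0.013, 0], [0.029, -0.013, 0], [0.029, -0.013, 0], [0.029, -0.013, 0], [0.029, -0.013, 0], [0.029, -0.013, 0], [0.029, -0.013, 0]], twist=[[-0.002, 0, -0.022], [0, 0, 0], [0, 0, 0], [0, 0, 0], [0, 0, 0], [0, 0, 0], [0, 0, 0], [0, 0, 0], [0, 0, 0], [0, 0, 0]], fingers=[0, 0, 0, 0, 0, 0, 0, 0, 0, 0], newtons=40)

```text
time: 1.1
position: [0.42, -0.4126, 0.2219]
tool_rot: [3.104, 0.477, -0.0]
ft_force: [0.1, 0.4, -0.1]
grip_width: 0.998
grip_force: 0.0
```

Request:
apply_moves(dp=[[0.029, -0.013, 0], [0.029, -0.013, 0], [0.029, -0.013, 0], [0.029, -0.013, 0], [0.029, -0.013, 0], [0.029, -0.013, 0], [0.029, -0.013, 0], [0.029, -0.013, 0], [0.029, -0.013, 0], [0.029, -0.011, 0]], twist=[[0, 0, 0], [0, 0, 0], [0, 0, 0], [0, 0, 0], [0, 0, 0], [0, 0, 0], [0, 0, 0], [0, 0, 0], [0, 0, 0], [0, 0, 0]], fingers=[0, 0, 0, 0, 0, 0, 0, 0, 0, 0])

```text
time: 2.1
position: [0.6582, -0.2034, 0.2214]
tool_rot: [3.104, 0.477, -0.001]
ft_force: [1.4, 0.5, -1.4]
grip_width: 1.001
grip_force: 0.0
```

Request:
apply_moves(dp=[[0, 0, 0], [0, 0, 0]], twist=[[0, 0, 0], [0, 0, 0]], fingers=[0, 0])

```text
time: 2.3
position: [0.6576, -0.2037, 0.2211]
tool_rot: [3.103, 0.48, -0.002]
ft_force: [-0.1, -0.8, -0.4]
grip_width: 0.993
grip_force: 0.0
```

```bash
python3 - <<'E'
from h import *
goal([.658,-.2065,.114])
t=get_image("top")[:,:,::-1];s=get_image("scene")[:,:,::-1]
cv2.imwrite("pics/t1.png",np.hstack([crop(t,315,140,80,120,5),crop(s,140,180,80,120,5)]))
E
```

```text
t 2.3 pos [ 0.6576 -0.2037  0.2211] F [-0.06 -0.81 -0.43] w 0.993 gf 0.0
dp tool now [-0.0003  0.0026  0.1071] dp in final axes [-0.0005  0.0028  0.1071] twist [0.0011 0.0014 0.0017]
[[0.953, 0.302, -0.001], [0.302, -0.953, -0.002], [-0.001, 0.001, -1.0]]
[[0.954, 0.3, 0.0], [0.3, -0.954, 0.0], [0.0, 0.0, -1.0]] q [ 0.551  0.434 -0.407  1.332  0.171  1.41  -1.113]
```

View pics/t1.png

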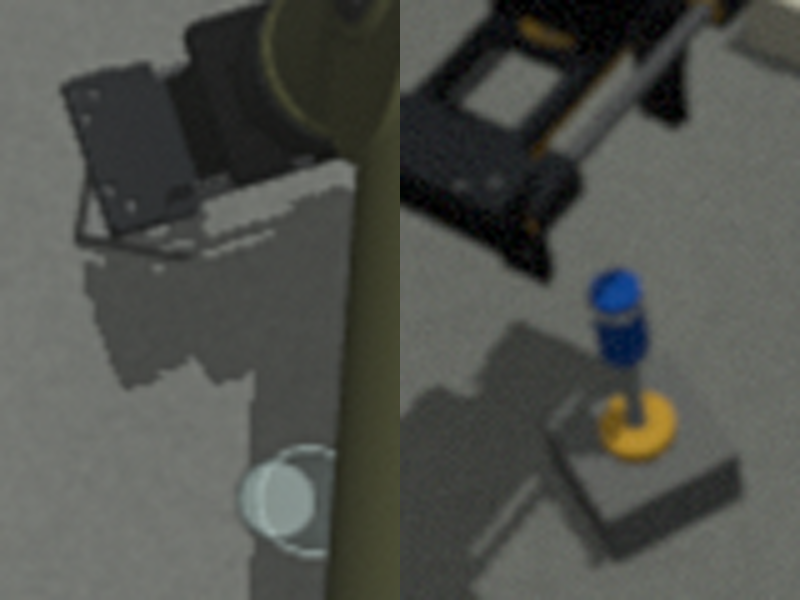

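The gripper straddles the gauge handle (handle top at (615,290) in the scene crop, finger tip at (545,280) nearer the camera); clear to descend.

Request:
apply_moves(dp=[[0, 0.003, 0.015], [0, 0, 0.018], [0, 0, 0.018], [0, 0, 0.018], [0, 0, 0.016], [0, 0, 0.012], [0, 0, 0.01], [0, 0, 0], [0, 0, 0]], twist=[[0.001, 0.001, 0.002], [0, 0, 0], [0, 0, 0], [0, 0, 0], [0, 0, 0], [0, 0, 0], [0, 0, 0], [0, 0, 0], [0, 0, 0]], fingers=[0, 0, 0, 0, 0, 0, 0, 0, 0])

```text
time: 3.3
position: [0.6589, -0.2076, 0.1154]
tool_rot: [3.105, 0.474, 0.003]
ft_force: [0.4, 0.7, 0.2]
grip_width: 0.999
grip_force: 0.0
```

Request:
apply_moves(dp=[[0, 0, 0], [0, 0, 0], [0, 0, 0], [0, 0, 0], [0, 0, 0], [0, 0, 0], [0, 0, 0], [0, 0, 0], [0, 0, 0], [0, 0, 0]], twist=[[0, 0, 0], [0, 0, 0], [0, 0, 0], [0, 0, 0], [0, 0, 0], [0, 0, 0], [0, 0, 0], [0, 0, 0], [0, 0, 0], [0, 0, 0]], fingers=[0.2, 0.4, 0.6, 0.8, 1, 1, 1, 1, 1, 1], newtons=40)

```text
time: 4.3
position: [0.6586, -0.2074, 0.1149]
tool_rot: [3.105, 0.474, 0.001]
ft_force: [-0.8, 0.8, 0.1]
grip_width: 0.265
grip_force: 40.0
```

```bash
python3 - <<'E'
from h import *
goal([.658,-.2065,.22])
E
```

```text
t 4.3 pos [ 0.6586 -0.2074  0.1149] F [-0.76  0.78  0.12] w 0.265 gf 40.0
dp tool now [-0.0002 -0.001  -0.1051] dp in final axes [-0.0003 -0.0011 -0.1051] twist [ 0.0009 -0.0008 -0.002 ]
[[0.954, 0.298, 0.001], [0.298, -0.954, -0.001], [0.001, 0.001, -1.0]]
[[0.954, 0.3, 0.0], [0.3, -0.954, 0.0], [0.0, 0.0, -1.0]] q [ 0.554  0.5   -0.394  1.457  0.197  1.223 -1.132]
```

Request:
apply_moves(dp=[[0, 0, -0.006], [0, 0, -0.01], [0, 0, -0.012], [0, 0, -0.014], [0, 0, -0.016], [0, 0, -0.018], [0, 0, -0.018], [0, 0, -0.01], [0, 0, -0.004], [0, 0, 0]], twist=[[0, 0, 0], [0, 0, 0], [0, 0, 0], [0, 0, 0], [0, 0, 0], [0, 0, 0], [0, 0, 0], [0, 0, 0], [0, 0, 0], [0, 0, 0]], fingers=[1, 1, 1, 1, 1, 1, 1, 1, 1, 1])

```text
time: 5.3
position: [0.6588, -0.2074, 0.2237]
tool_rot: [3.104, 0.474, 0.003]
ft_force: [0.3, -0.2, -2.6]
grip_width: 0.261
grip_force: 40.0
```

Request:
apply_moves(dp=[[0.001, -0.007, 0], [0.001, -0.014, 0], [0.003, -0.022, 0], [0.003, -0.024, 0], [0.003, -0.024, 0], [0.003, -0.024, 0], [0.003, -0.024, 0], [0.003, -0.024, 0], [0.003, -0.024, 0], [0.003, -0.024, 0]], twist=[[0, 0, 0], [0, 0, 0], [0, 0, 0], [0, 0, 0], [0, 0, 0], [0, 0, 0], [0, 0, 0], [0, 0, 0], [0, 0, 0], [0, 0, 0]], fingers=[1, 1, 1, 1, 1, 1, 1, 1, 1, 1])

```text
time: 6.3
position: [0.6191, 0.0043, 0.2222]
tool_rot: [3.105, 0.476, -0.0]
ft_force: [1.0, 0.4, -1.8]
grip_width: 0.267
grip_force: 40.0
```

Request:
apply_moves(dp=[[0.003, -0.024, 0], [0.003, -0.024, 0], [0.003, -0.024, 0], [0.003, -0.024, 0], [0.003, -0.024, 0], [0.003, -0.02, 0], [0.002, -0.01, 0], [0, -0.004, 0], [0, 0, 0], [0, 0, 0]], twist=[[0, 0, 0], [0, 0, 0], [0, 0, 0], [0, 0, 0], [0, 0, 0], [0, 0, 0], [0, 0, 0], [0, 0, 0], [0, 0, 0], [0, 0, 0]], fingers=[1, 1, 1, 1, 1, 1, 1, 1, 1, 1])

```text
time: 7.3
position: [0.5938, 0.1532, 0.2225]
tool_rot: [3.104, 0.471, 0.001]
ft_force: [0.3, 0.3, -1.8]
grip_width: 0.264
grip_force: 40.0
```

```bash
python3 - <<'E'
from h import *
goal([.593,.1543,.2])
t=get_image("top")[:,:,::-1];s=get_image("scene")[:,:,::-1]
cv2.imwrite("pics/t2.png",np.hstack([crop(t,185,160,80,120,5),crop(s,240,90,80,120,5)]))
E
```

```text
t 7.3 pos [0.5938 0.1532 0.2225] F [ 0.25  0.32 -1.85] w 0.264 gf 40.0
dp tool now [-0.0005 -0.0013  0.0225] dp in final axes [-0.0005 -0.0013  0.0225] twist [ 0.002  -0.0004 -0.0037]
[[0.955, 0.297, 0.001], [0.297, -0.955, -0.002], [0.0, 0.002, -1.0]]
[[0.954, 0.3, 0.0], [0.3, -0.954, 0.0], [0.0, 0.0, -1.0]] q [ 0.179  0.293 -0.582  1.532  0.165  1.365 -1.687]
```

View pics/t2.png

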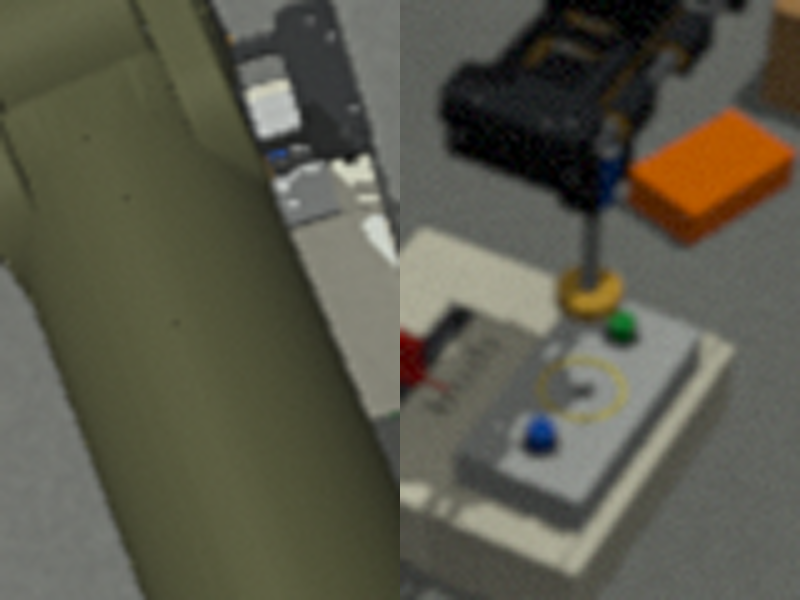

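Scene crop: foot's top centre at (591,286), rod visible above it, well mouth at (583,389); the top view is blocked by the arm.

```bash
python3 - <<'E'
from h import *
f=lambda x,y:("scene",240+(x-400+.5)/5-.5,90+(y+.5)/5-.5)
print('foot',onz(*f(591,286),.1576),'rod@.18', onz(*f(592,247),.181),'well',onz(*f(584,389),.08), 'ring', onz(*f((538+628)/2,(357+421)/2),.08))
print(proj("scene",[.5938,.1532,.1576]),f(591,286))
E
```

```text
foot [0.59506792 0.15323165 0.1576    ] rod@.18 [0.59169397 0.15581814 0.181     ] well [0.59396766 0.15396955 0.08      ] ring [0.5935964  0.15356626 0.08      ]
[277.4484224  146.56287971] ('scene', 277.8, 146.8)
```

Request:
apply_moves(dp=[[-0.0005, -0.001, 0.006], [0, 0, 0.01], [0, 0, 0.01], [0, 0, 0.01], [0, 0, 0.008], [0, 0, 0.004], [0, 0, 0], [0, 0, 0]], twist=[[0.002, 0, -0.004], [0, 0, 0], [0, 0, 0], [0, 0, 0], [0, 0, 0], [0, 0, 0], [0, 0, 0], [0, 0, 0]], fingers=[1, 1, 1, 1, 1, 1, 1, 1])

```text
time: 8.2
position: [0.5931, 0.1557, 0.175]
tool_rot: [-3.103, -0.48, -0.002]
ft_force: [-0.1, -0.0, -2.4]
grip_width: 0.27
grip_force: 40.0
```

```bash
python3 - <<'E'
from h import *
goal([.593,.154,.2])
s=get_image("scene")[:,:,::-1]
cv2.imwrite("pics/t3.png",crop(s,245,125,66,66,9))
E
```

```text
t 8.2 pos [0.5931 0.1557 0.175 ] F [-0.07 -0.02 -2.4 ] w 0.27 gf 40.0
dp tool now [-0.0006  0.0016 -0.025 ] dp in final axes [-0.0006  0.0016 -0.025 ] twist [-0.001  -0.0015  0.002 ]
[[0.953, 0.302, 0.001], [0.302, -0.953, 0.001], [0.001, -0.001, -1.0]]
[[0.954, 0.3, 0.0], [0.3, -0.954, 0.0], [0.0, 0.0, -1.0]] q [ 0.175  0.321 -0.579  1.596  0.181  1.277 -1.697]
```

View pics/t3.png

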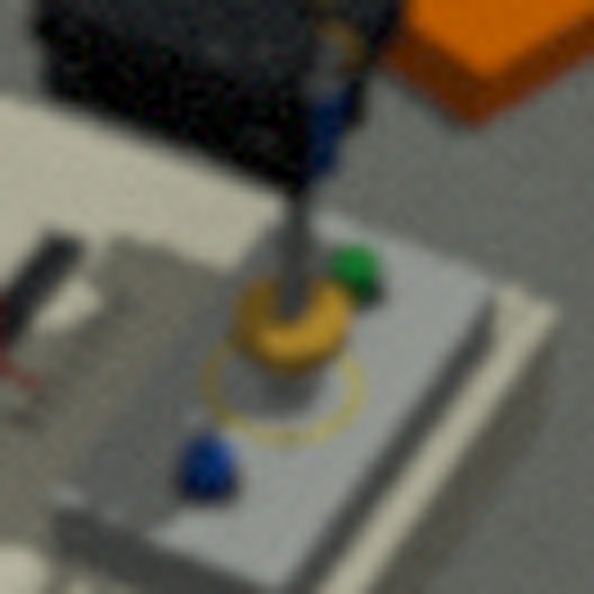

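```bash
python3 - <<'E'
from h import *
f=lambda x,y:("scene",245+(x+.5)/9-.5,125+(y+.5)/9-.5)
print('foot',onz(*f(293,325),.1051), onz(*f(293,331),.1001),'ring', onz(*f(284,386),.08))
g=lambda x,y,z:(proj("scene",[x,y,z])-[245,125]+.5)*9-.5
w=onz(*f(284,386),.08)
for dz,r in((.0001,.0225),): 
  P=[w+[r*np.cos(a),r*np.sin(a),0] for a in np.linspace(0,6.28,60)]; q=np.array([g(*p) for p in P]); print(q.min(0),q.max(0))
c=onz(*f(293,325),.1051)
q=np.array([g(*(c+[.018*np.cos(a),.018*np.sin(a),h])) for a in np.linspace(0,6.28,60) for h in(-.005,.005)]);print(q.min(0),q.max(0))
print(ctrl.get_state()['position'],g(.5931,.1550,.1051))
# yellow ring/foot masks
s=cv2.imread("pics/t3.png");h=cv2.cvtColor(s,cv2.COLOR_BGR2HSV)
m=cv2.inRange(h,(15,110,60),(32,255,255));n,l,st,ce=cv2.connectedComponentsWithStats(m);print([(st[i],ce[i]) for i in range(1,n) if st[i][4]>300])
E
```

```text
foot [0.59406829 0.15502542 0.1051    ] [0.59242497 0.15698746 0.1001    ] ring [0.59355296 0.15326577 0.08      ]
[210.06393671 334.20329649] [357.9411337 439.0798709]
[232.43989656 271.46767828] [353.91105631 379.2874255 ]
[0.5931815  0.15569992 0.17518222] [290.6585086  323.37859719]
[(array([ 448,    0,   79,   54, 1484], dtype=int32), array([485.9690027 ,  26.29043127])), (array([530,   0,  31,  23, 438], dtype=int32), array([542.87442922,  10.27853881])), (array([325,  25,  31,  32, 439], dtype=int32), array([343.20045558,  37.67881549])), (array([ 231,  278,  125,   97, 7997], dtype=int32), array([292.29936226, 326.21195448]))]
```

Foot (231–355, 278–375) sits about 1.5 mm in +y from the well (ring centre ≈(284,386)). I'll correct by that and start inserting.

Request:
apply_moves(dp=[[-0.0005, 0.0015, 0], [0, 0, 0.002], [0, 0, 0.002], [0, 0, 0.002], [0, 0, 0.002], [0, 0, 0.002], [0, 0, 0]], twist=[[-0.001, -0.001, 0.002], [0, 0, 0], [0, 0, 0], [0, 0, 0], [0, 0, 0], [0, 0, 0], [0, 0, 0]], fingers=[1, 1, 1, 1, 1, 1, 1])

```text
time: 8.95
position: [0.5926, 0.1539, 0.1642]
tool_rot: [3.105, 0.477, -0.001]
ft_force: [-0.2, -0.1, -2.3]
grip_width: 0.264
grip_force: 40.0
```

Request:
apply_moves(dp=[[0, 0, 0.002], [0, 0, 0.002], [0, 0, 0.002], [0, 0, 0]], twist=[[0, 0, 0], [0, 0, 0], [0, 0, 0], [0, 0, 0]], fingers=[1, 1, 1, 1])

```text
time: 9.35
position: [0.5926, 0.1539, 0.1582]
tool_rot: [3.105, 0.477, -0.001]
ft_force: [-0.5, 0.3, -1.6]
grip_width: 0.268
grip_force: 40.0
```

Request:
apply_moves(dp=[[0, 0, 0.001], [0, 0, 0.001], [0, 0, 0.001], [0, 0, 0.001], [0, 0, 0.001], [0, 0, 0]], twist=[[0, 0, 0], [0, 0, 0], [0, 0, 0], [0, 0, 0], [0, 0, 0], [0, 0, 0]], fingers=[1, 1, 1, 1, 1, 1])

```text
time: 9.95
position: [0.593, 0.154, 0.1543]
tool_rot: [3.105, 0.477, 0.001]
ft_force: [-1.5, 0.6, 1.9]
grip_width: 0.267
grip_force: 40.0
```

Request:
apply_moves(dp=[[0, 0, 0.001], [0, 0, 0.001], [0, 0, 0.001], [0, 0, 0.001], [0, 0, 0.001], [0, 0, 0]], twist=[[0, 0, 0], [0, 0, 0], [0, 0, 0], [0, 0, 0], [0, 0, 0], [0, 0, 0]], fingers=[1, 1, 1, 1, 1, 1])

```text
time: 10.55
position: [0.5929, 0.154, 0.1485]
tool_rot: [-3.105, -0.477, -0.0]
ft_force: [0.2, -0.9, 1.8]
grip_width: 0.266
grip_force: 40.0
```

Request:
apply_moves(dp=[[0, 0, 0.001], [0, 0, 0.001], [0, 0, 0.001], [0, 0, 0.001], [0, 0, 0]], twist=[[0, 0, 0], [0, 0, 0], [0, 0, 0], [0, 0, 0], [0, 0, 0]], fingers=[1, 1, 1, 1, 1])

```text
time: 11.05
position: [0.5929, 0.154, 0.1445]
tool_rot: [-3.105, -0.477, -0.0]
ft_force: [-0.7, -0.6, 1.8]
grip_width: 0.269
grip_force: 40.0
```

Request:
apply_moves(dp=[[0, 0, 0.001], [0, 0, 0.001], [0, 0, 0]], twist=[[0, 0, 0], [0, 0, 0], [0, 0, 0]], fingers=[1, 1, 1])

```text
time: 11.35
position: [0.5929, 0.154, 0.1425]
tool_rot: [-3.105, -0.477, -0.0]
ft_force: [0.2, 1.0, 2.0]
grip_width: 0.267
grip_force: 40.0
```

Request:
apply_moves(dp=[[0, 0, 0.001], [0, 0, 0.001], [0, 0, 0]], twist=[[0, 0, 0], [0, 0, 0], [0, 0, 0]], fingers=[1, 1, 1])

```text
time: 11.65
position: [0.5928, 0.154, 0.1405]
tool_rot: [-3.105, -0.477, 0.0]
ft_force: [-0.8, 0.4, 2.8]
grip_width: 0.259
grip_force: 40.0
```

Request:
apply_moves(dp=[[0, 0, 0.001], [0, 0, 0.001], [0, 0, 0]], twist=[[0, 0, 0], [0, 0, 0], [0, 0, 0]], fingers=[1, 1, 1])

```text
time: 11.95
position: [0.5928, 0.154, 0.1385]
tool_rot: [3.105, 0.477, -0.0]
ft_force: [-1.0, 0.1, 2.7]
grip_width: 0.27
grip_force: 40.0
```

Request:
apply_moves(dp=[[0, 0, 0.001], [0, 0, 0.001], [0, 0, 0]], twist=[[0, 0, 0], [0, 0, 0], [0, 0, 0]], fingers=[1, 1, 1])

```text
time: 12.25
position: [0.5928, 0.154, 0.1365]
tool_rot: [-3.105, -0.477, 0.0]
ft_force: [0.5, 0.4, 2.8]
grip_width: 0.267
grip_force: 40.0
```

Request:
apply_moves(dp=[[0, 0, 0.001], [0, 0, 0.001], [0, 0, 0]], twist=[[0, 0, 0], [0, 0, 0], [0, 0, 0]], fingers=[1, 1, 1])

```text
time: 12.55
position: [0.5928, 0.154, 0.1345]
tool_rot: [-3.105, -0.477, 0.0]
ft_force: [-0.7, 0.7, 1.9]
grip_width: 0.262
grip_force: 40.0
```

Request:
apply_moves(dp=[[0, 0, 0.001], [0, 0, 0.001], [0, 0, 0]], twist=[[0, 0, 0], [0, 0, 0], [0, 0, 0]], fingers=[1, 1, 1])

```text
time: 12.85
position: [0.5928, 0.154, 0.1325]
tool_rot: [-3.105, -0.477, 0.0]
ft_force: [0.2, 1.3, 1.4]
grip_width: 0.27
grip_force: 40.0
```

Request:
apply_moves(dp=[[0, 0, 0.001], [0, 0, 0.001], [0, 0, 0]], twist=[[0, 0, 0], [0, 0, 0], [0, 0, 0]], fingers=[1, 1, 1])

```text
time: 13.15
position: [0.5929, 0.154, 0.1311]
tool_rot: [3.105, 0.477, 0.0]
ft_force: [-1.3, 0.6, 3.8]
grip_width: 0.266
grip_force: 40.0
```

Request:
apply_moves(dp=[[0, 0, 0.0005], [0, 0, 0]], twist=[[0, 0, 0], [0, 0, 0]], fingers=[1, 1])

```text
time: 13.35
position: [0.593, 0.154, 0.131]
tool_rot: [3.105, 0.477, 0.001]
ft_force: [-1.9, 0.7, 5.7]
grip_width: 0.27
grip_force: 40.0
```

Request:
apply_moves(dp=[[0, 0, 0.0005], [0, 0, 0]], twist=[[0, 0, 0], [0, 0, 0]], fingers=[1, 1])

```text
time: 13.55
position: [0.593, 0.1541, 0.1308]
tool_rot: [3.105, 0.477, 0.001]
ft_force: [-2.8, 0.9, 7.7]
grip_width: 0.266
grip_force: 40.0
```

Request:
apply_moves(dp=[[0, 0, 0.0005], [0, 0, 0.0005], [0, 0, 0]], twist=[[0, 0, 0], [0, 0, 0], [0, 0, 0]], fingers=[1, 1, 1])

```text
time: 13.85
position: [0.5932, 0.1541, 0.1304]
tool_rot: [3.105, 0.477, 0.002]
ft_force: [-2.2, -1.5, 10.2]
grip_width: 0.265
grip_force: 40.0
```

```bash
python3 - <<'E'
from h import *
goal([.593,.154,.131])
E
```

```text
t 13.85 pos [0.5932 0.1541 0.1304] F [-2.24 -1.47 10.18] w 0.265 gf 40.0
dp tool now [-0.0002  0.     -0.0006] dp in final axes [-0.0002  0.     -0.0006] twist [ 0.0006 -0.001  -0.0002]
[[0.954, 0.3, 0.001], [0.3, -0.954, -0.0], [0.001, 0.001, -1.0]]
[[0.954, 0.3, 0.0], [0.3, -0.954, 0.0], [0.0, 0.0, -1.0]] q [ 0.169  0.356 -0.57   1.647  0.204  1.197 -1.714]
```

Bottomed: force climbs from ~4.5 N to ~12 N contact with the tool stalled; tip ≈ 0.0424 → depth ≈ 37.6 mm. Ease off and release.

Request:
apply_moves(dp=[[-0.0005, 0, -0.0005], [0, 0, -0.0005], [0, 0, 0], [0, 0, 0], [0, 0, 0], [0, 0, 0], [0, 0, 0], [0, 0, 0], [0, 0, 0]], twist=[[0, 0, 0], [0, 0, 0], [0, 0, 0], [0, 0, 0], [0, 0, 0], [0, 0, 0], [0, 0, 0], [0, 0, 0], [0, 0, 0]], fingers=[1, 1, 1, 0.7, 0.5, 0.3, 0.1, 0, 0])

```text
time: 14.75
position: [0.5923, 0.1537, 0.1295]
tool_rot: [3.105, 0.477, -0.001]
ft_force: [0.7, 0.2, 0.1]
grip_width: 0.67
grip_force: 0.0
```

Request:
apply_moves(dp=[[0, 0, -0.004], [0, 0, -0.008], [0, 0, -0.012], [0, 0, -0.012], [0, 0, -0.012], [0, 0, -0.012], [0, 0, -0.012], [0, 0, -0.012], [0, 0, -0.012], [0, 0, 0]], twist=[[0, 0, 0], [0, 0, 0], [0, 0, 0], [0, 0, 0], [0, 0, 0], [0, 0, 0], [0, 0, 0], [0, 0, 0], [0, 0, 0], [0, 0, 0]], fingers=[0, 0, 0, 0, 0, 0, 0, 0, 0, 0])

```text
time: 15.75
position: [0.5934, 0.1542, 0.228]
tool_rot: [-3.105, -0.477, -0.005]
ft_force: [0.1, 0.0, -0.0]
grip_width: 0.999
grip_force: 0.0
```

```bash
python3 - <<'E'
from h import *
goal([.5066,.0957,.2])
t=cv2.imread("pics/top0.png");s=get_image("scene")[:,:,::-1];cv2.imwrite("pics/s4.png",s)
cv2.imwrite("pics/t4.png",np.hstack([crop(t,205,200,60,60,6.5),crop(s,225,110,60,60,6.5)]))
# top image pose fit: block corners via caps; pointer red centroid
h=cv2.cvtColor(t,cv2.COLOR_BGR2HSV)
for nm,lo,hi,z in(('red',(0,120,60),(8,255,255),.0915),('green',(50,80,40),(75,255,255),.094),('blue',(100,100,40),(125,255,255),.094)):
    m=cv2.inRange(h,lo,hi);m[:, :190]=0;m[:,280:]=0;m[:170]=0;m[250:]=0
    mu=cv2.moments(m,True);u,v=mu['m10']/mu['m00'],mu['m01']/mu['m00'];print(nm,u,v,onz('top',u,v,z-.005),mu['m00'])
E
```

```text
t 15.75 pos [0.5934 0.1542 0.228 ] F [ 0.05  0.   -0.04] w 0.999 gf 0.0
dp tool now [-0.1005  0.0298  0.0277] dp in final axes [-0.1004  0.0298  0.028 ] twist [ 0.0003 -0.0034 -0.0001]
[[0.954, 0.3, 0.003], [0.3, -0.954, 0.001], [0.003, 0.0, -1.0]]
[[0.954, 0.3, 0.0], [0.3, -0.954, 0.0], [0.0, 0.0, -1.0]] q [ 0.181  0.287 -0.584  1.527  0.161  1.372 -1.682]
red 241.38709677419354 227.4516129032258 [0.50277679 0.10262959 0.0865    ] 31.0
green 208.0 201.29166666666666 [0.57680978 0.19963469 0.089     ] 24.0
blue 239.96 191.4 [0.60632037 0.10812044 0.089     ] 25.0
```

View pics/t4.png

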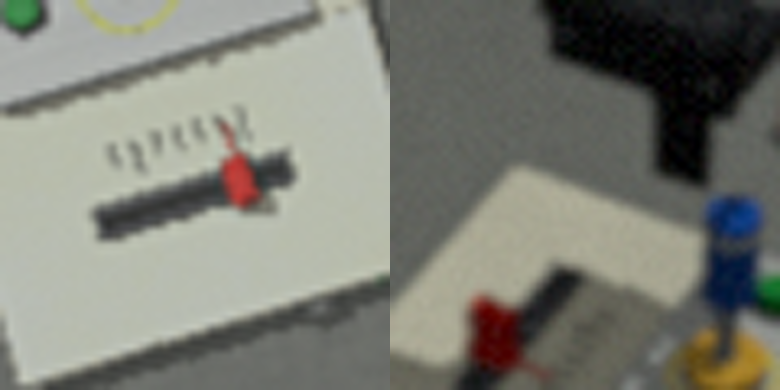

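Left crop (top, start): needle tip at (222,125) near the 10 tick (long 0 tick at (243,122), 50 at (137,157)), grip at (240,180). Right: gauge stands upright, foot on the rim. Now to the pointer.

Request:
apply_moves(dp=[[-0.008, 0.002, 0], [-0.016, 0.003, 0], [-0.02, 0.004, 0], [-0.02, 0.005, 0], [-0.018, 0.004, 0], [-0.013, 0.003, 0], [-0.006, 0.001, 0], [0, 0, 0], [0, 0, 0]], twist=[[0, 0, 0], [0, 0, 0], [0, 0, 0], [0, 0, 0], [0, 0, 0], [0, 0, 0], [0, 0, 0], [0, 0, 0], [0, 0, 0]], fingers=[0, 0, 0, 0, 0, 0, 0, 0, 0], newtons=15)

```text
time: 16.7
position: [0.5027, 0.1026, 0.2255]
tool_rot: [-3.105, -0.477, -0.0]
ft_force: [0.5, -0.4, 0.1]
grip_width: 0.998
grip_force: 0.0
```

Request:
apply_moves(dp=[[0, 0, 0.01], [0, 0, 0.02], [0, 0, 0.022], [0, 0, 0.024], [0, 0, 0.024], [0, 0, 0.022], [0, 0, 0.016], [0, 0, 0.012], [0, 0, 0.006], [0, 0, 0]], twist=[[0, 0, 0], [0, 0, 0], [0, 0, 0], [0, 0, 0], [0, 0, 0], [0, 0, 0], [0, 0, 0], [0, 0, 0], [0, 0, 0], [0, 0, 0]], fingers=[0, 0, 0, 0, 0, 0, 0, 0, 0, 0])

```text
time: 17.7
position: [0.5022, 0.1026, 0.0688]
tool_rot: [-3.105, -0.477, 0.002]
ft_force: [-0.1, 0.6, -0.4]
grip_width: 0.996
grip_force: 0.0
```

Request:
apply_moves(dp=[[0, 0, 0.002], [0, 0, 0.002], [0, 0, 0], [0, 0, 0], [0, 0, 0], [0, 0, 0], [0, 0, 0], [0, 0, 0], [0, 0, 0]], twist=[[0, 0, 0], [0, 0, 0], [0, 0, 0], [0, 0, 0], [0, 0, 0], [0, 0, 0], [0, 0, 0], [0, 0, 0], [0, 0, 0]], fingers=[0.2, 0.4, 0.5, 0.6, 0.7, 0.8, 0.9, 1, 1])

```text
time: 18.6
position: [0.5026, 0.1025, 0.0657]
tool_rot: [3.105, 0.477, -0.0]
ft_force: [0.3, -0.2, 0.8]
grip_width: 0.262
grip_force: 0.0
```

```bash
python3 - <<'E'
from h import *
goal([.5035,.1035,.066])
p=ctrl.get_state()['position'];d=p-[.593,.154,0];print(d@hx,d@hy+.03)
E
```

```text
t 18.6 pos [0.5026 0.1025 0.0657] F [ 0.34 -0.2   0.82] w 0.262 gf 0.0
dp tool now [ 0.0012 -0.0007 -0.0003] dp in final axes [ 0.0012 -0.0007 -0.0003] twist [ 0.0001  0.0001 -0.0001]
[[0.954, 0.3, -0.0], [0.3, -0.954, -0.0], [-0.0, 0.0, -1.0]]
[[0.954, 0.3, 0.0], [0.3, -0.954, 0.0], [0.0, 0.0, -1.0]] q [ 0.267  0.215 -0.568  1.95   0.135  1.015 -1.628]
-0.1017261196617702 0.008002483570638
```

Request:
apply_moves(dp=[[0, 0, 0], [0, 0, 0], [0, 0, 0], [0, 0, 0], [0, 0, 0]], twist=[[0, 0, 0], [0, 0, 0], [0, 0, 0], [0, 0, 0], [0, 0, 0]], fingers=[1, 1, 1, 1, 1])

```text
time: 19.1
position: [0.5026, 0.1025, 0.0657]
tool_rot: [3.105, 0.477, -0.0]
ft_force: [-0.2, 0.3, 0.0]
grip_width: 0.137
grip_force: 15.0
```

Request:
apply_moves(dp=[[0, -0.002, 0], [0, -0.004, 0], [0, -0.005, 0], [0, -0.006, 0], [0, -0.005, 0], [0, -0.004, 0], [0, -0.002, 0], [0, -0.001, 0], [0, 0, 0], [0, 0, 0]], twist=[[0, 0, 0], [0, 0, 0], [0, 0, 0], [0, 0, 0], [0, 0, 0], [0, 0, 0], [0, 0, 0], [0, 0, 0], [0, 0, 0], [0, 0, 0]], fingers=[1, 1, 1, 1, 1, 1, 1, 1, 1, 1])

```text
time: 20.1
position: [0.4938, 0.1305, 0.0657]
tool_rot: [-3.105, -0.477, 0.0]
ft_force: [0.8, 0.9, 1.1]
grip_width: 0.14
grip_force: 15.0
```

```bash
python3 - <<'E'
from h import *
goal([.5035,.1035,.066])
p=ctrl.get_state()['position'];d=p-[.593,.154,0];a=.309;print(-d[0]*np.sin(a)+d[1]*np.cos(a)+.03)
s=get_image("scene")[:,:,::-1];cv2.imwrite("pics/s5.png",s)
cv2.imwrite("pics/t5.png",crop(s,215,115,80,60,10))
E
```

```text
t 20.1 pos [0.4938 0.1305 0.0657] F [0.76 0.94 1.1 ] w 0.14 gf 15.0
dp tool now [ 0.0012  0.0287 -0.0003] dp in final axes [ 0.0012  0.0287 -0.0003] twist [-0.0005  0.0001 -0.    ]
[[0.954, 0.3, -0.0], [0.3, -0.954, 0.0], [-0.0, -0.001, -1.0]]
[[0.954, 0.3, 0.0], [0.3, -0.954, 0.0], [0.0, 0.0, -1.0]] q [ 0.229  0.213 -0.588  1.954  0.138  1.014 -1.687]
0.03780358200942828
```

View pics/t5.png

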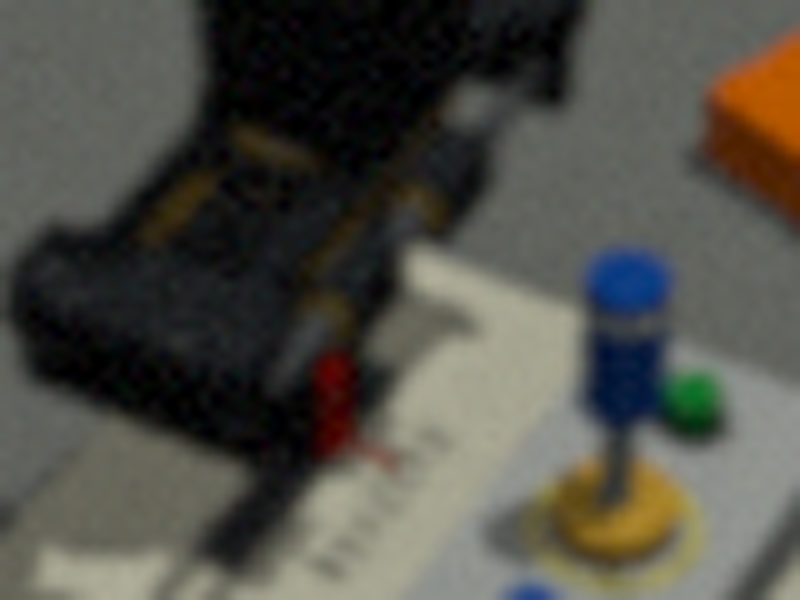

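Needle tip at (390,463), ticks running (325,570)=0 to (440,435)=60; gauge upright. Release, retreat, and check with the top camera.

Request:
apply_moves(dp=[[0, 0, 0], [0, 0, 0], [0, 0, 0], [0, 0, 0], [0, 0, 0], [0, 0, -0.01], [0, 0, -0.02], [0, 0, -0.03], [0, 0, -0.04], [0, 0, -0.04]], twist=[[0, 0, 0], [0, 0, 0], [0, 0, 0], [0, 0, 0], [0, 0, 0], [0, 0, 0], [0, 0, 0], [0, 0, 0], [0, 0, 0], [0, 0, 0]], fingers=[0.8, 0.7, 0.6, 0.5, 0.4, 0.3, 0.2, 0.1, 0, 0])

```text
time: 21.15
position: [0.4935, 0.1303, 0.2077]
tool_rot: [3.105, 0.477, -0.0]
ft_force: [0.9, 0.1, 0.4]
grip_width: 0.931
grip_force: 0.0
```

Request:
apply_moves(dp=[[-0.002, 0.02, -0.01], [0, 0.04, 0], [0, 0.04, 0], [0, 0.04, 0], [0, 0.04, 0], [0, 0.04, 0], [0, 0.04, 0], [0, 0.04, 0], [0, 0.02, 0], [0, 0, 0]], twist=[[0, 0, 0], [0, 0, 0], [0, 0, 0], [0, 0, 0], [0, 0, 0], [0, 0, 0], [0, 0, 0], [0, 0, 0], [0, 0, 0], [0, 0, 0]], fingers=[0, 0, 0, 0, 0, 0, 0, 0, 0, 0])

```text
time: 22.15
position: [0.5879, -0.1793, 0.2156]
tool_rot: [3.106, 0.469, -0.001]
ft_force: [0.1, 0.3, -0.8]
grip_width: 0.998
grip_force: 0.0
```

```bash
python3 - <<'E'
from h import *
print(ctrl.get_state()['position'])
s=get_image("scene")[:,:,::-1];t=np.mean([get_image("top") for _ in range(4)],0).astype('uint8')[:,:,::-1]
cv2.imwrite("pics/t6.png",np.hstack([crop(t,205,190,50,60,8),crop(s,225,120,50,60,8)]))
E
```

```text
[ 0.58791753 -0.17927898  0.21558072]
```

View pics/t6.png

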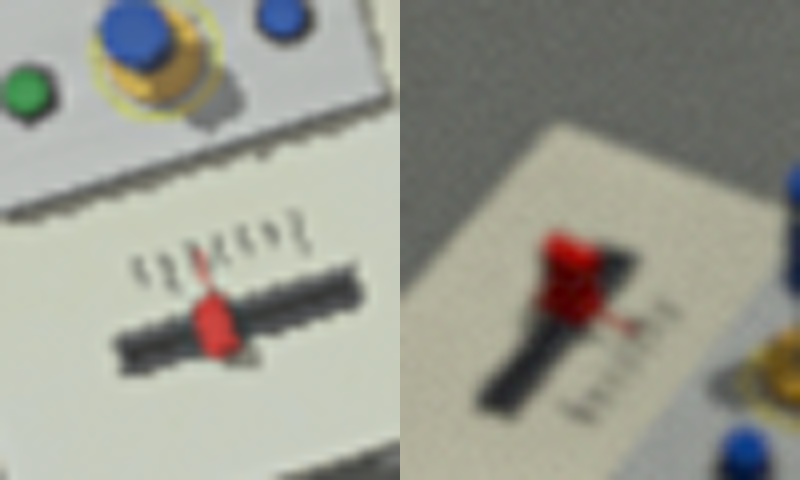

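Needle tip at (199,252), between the 40 tick (192) and 30 tick (218): ≈37.5 mm. A quick independent check of the tip height from the handle-top position (top (138,30), scene earlier (630,275)).

```bash
python3 - <<'E'
from h import *
a=("top",205+138.5/8-.5,190+30.5/8-.5);b=("scene",215+630.5/10-.5,115+275.5/10-.5)
p=tri(a,b);print(p,'depth',.08-(p[2]-.130))
E
```

```text
[0.59209179 0.15338937 0.17206354] depth 0.03793645522364551
```

```bash
python3 -c "
from bench import ctrl
print(ctrl.close_job())"
```

```text
the job is handed in; nothing more can be done
None
```

The gauge is standing bottomed and upright in the ringed well, the red pointer is set to about 37.6 mm, and the job is handed in; no verdict came back. The measured well depth was 37.6 mm by force contact and 37.9 mm by camera.

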